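Settle a spice jar on the vibrating table at step 4

ROBOT

A 7-joint arm with a two-finger parallel gripper is mounted at the origin on a cart in front of the work surface, level with it; the furniture and walls round the work are solid. World frame = base frame: x ahead of the robot, y to its left, z up, the work surface at z = 0. Lengths are in m, angles in rad, forces in N, time in s.
With the tool pointing down it reaches from about 0.4 to 0.85 m from the base axis. Payload 4.5 kg.
Tool frame: the origin (TCP) lies at the very end of the fingers, on their centre line; the grasp point (between the pads) lies 19 mm behind it; y points along the fingers, z is the direction in which the jaws open and shut, and the axes are right-handed (so a half turn about y gives the same grasp; the last joint's range is limited). The gripper opens to 85 mm and grips with 20 to 120 N. Pads are 22 mm wide; open, the fingers measure 114 mm over their backs; the gripper's body (76 mm by 85 mm) begins 54 mm behind the grasp point. The pads swing forward as they close: fully open they stand 13 mm farther back than shut.
Start: joints at [1.355, 0.689, -0.195, 1.565, 0.157, 0.902, -0.215], TCP at [0.155, -0.606, 0.231] pointing down, gripper open.
Joint ranges: [-3.01, 3.01], [-0.46, 2.08], [-1.47, 1.51], [0.13, 2.56], [-1, 4.14], [0.04, 2.09], [-2.66, 2.66]. Speed limits (rad/s): [2.57, 2.57, 3.14, 3.14, 3.14, 3.14, 3.14].

INTERFACE

Orientations are given as [roll, pitch, yaw] about the fixed x, y, z axes, in that order (R = Rz(yaw) Ry(pitch) Rx(roll)).
In Python, from cell import bot gives the robot as it stands.
- The arm moves only by the tool carry_out, never from a script. Its arguments are lists of equal length, an entry for each row: "fingers": the opening, from -1 (shut) to 1 (fully open); "translation": the shift along the world's x, y, z in cm, a list of three; "twist": the turn about the world's z in degrees. In form: {"fingers": [fingers, ...], "translation": [[dx, dy, dz], ...], "twist": [twist, ...]}. A call has 1 to 8 rows; each row shifts and turns the pose as measured when the row begins; what a row does not reach is not made up. A row lasts 1/12 s, in which the tool goes at most 41.7 mm and 7.16 degrees, less where a joint would pass 70% of its speed; a pose out of reach is approached as far as the arm can. A call is refused whole if a number of a shift passes 4.17 or a number of a turn 7.16, either way. A call with a gripper value outside its range is refused whole. The fingers move at their own pace and stop on an object; "squeeze" is the grip in N (left out, the last holds). Time passes only in rows, so rows that do not move let the fingers close. It gives the time, the measured TCP pose, the force and the opening at its end, in the units of the state.
- bot.observe(): the state, without advancing time (a new reading comes with each control period).
- bot.grab_frame(name): name is "scene" or "side" or "wrist"; returns the picture (480x640x3 uint8, blue, green, red); there is no depth.
- bot.camera_params(name): a dict with "fx", "fy", "cx", "cy" (pixels), "xyz" and "orientation" of the camera in the world. Camera axes: x right, y down, z forward; pixel columns grow to the right and rows downward; lengths in m; the calibration is good to about 2 mm. A picture is of the moment at which its call begins: read the wrist's pose just before it. camera_params takes no time and is no camera call; for the wrist camera it gives the pose at the moment of the call.
- bot.hand_in(): hands the job in, once; it reports no verdict.
The state is a dict: "time": time; "joints": joint angles; "qd": joint speeds; "effort": joint torques, N m; "tcp_pos": TCP position; "tcp_rot": TCP orientation; "contact_force": force on the tool from outside, world axes, zero at the start; "torque": the same for the moment, N m; "finger_gap": opening from 0.0 (shut) to 1.0 (fully open).
Only numpy, scipy, OpenCV 4.12 (cv2) and the standard library are available. Lean on these libraries where they do the work, as an engineer would, in place of code of your own. Each camera call takes 0.05 s, during which the arm holds its last target.

TASK

Settle the contents of the red-capped spice jar: first stand it upright on the round rubber pad of the vibrating table, then click the black intensity dial to step 4 (the fourth dot, counting the smallest dot as 1). Last, turn the red timer dial clockwise until its pointer faces the green mark. Leave the other two spice jars standing where they are.

Things in the scene. Friction and masses are not known exactly. Their poses are not given: they have to be found in the camera images.
- jar_a: spice jar with a red screw cap, a closed cylinder about 45 mm in diameter and 106 mm tall, standing upright and loose; origin at the centre of its underside, z up. Weighs 0.09 to 0.15 kg.
- jar_b: bystander: spice jar with a yellow cap, 42 mm wide, 96 mm tall, loose and upright; origin at the centre of its underside
- jar_c: bystander: spice jar with a black cap, 44 mm wide, 105 mm tall, loose and upright; origin at the centre of its underside
- vibrator: white bench vibrating table, fixed to the worktop, a flat box 220 mm (its x) by 320 mm (its y) by 55 mm tall; origin at the centre of its underside, x pointing away from its front, y to its left, z up. On its top are a square metal plate (150 mm, on four rubber dampers, centred at y +75 mm) with a rubber pad, and on the grey panel at its right (y -92 mm) the black intensity dial (x -50 mm) and the red timer dial (x +50 mm). Both dials turn about vertical axes.
- pad (a point): centre of the upper face of the round dark rubber pad with a blue rim where the jar shall stand: 72 mm in diameter without the rim, 74 mm above the worktop, flat and without a lip
- intensity (a joint): angle of the black intensity dial, rad, growing clockwise from above. Six clicks 30 degrees apart: step 1 reads 0, 2 0.524, 3 1.047, 4 1.571, 5 2.094, 6 2.618, then stops. Six white dots round it, growing clockwise, mark steps 1 to 6. Starts at step 1, 2 or 3 (settles there in the first half second). A click takes about 0.06 N m; let go between two steps, it snaps to the nearer one.
- intensity_grip (a point): on the axis of the black intensity dial, where to grip it: a skirt 62 mm in diameter, 10 mm high, carries an upright grip bar 56 mm long, 16 mm thick and 27 mm tall; this point is 12 mm above the skirt's upper face and 12 mm under the bar's top (the bar's top is 93 mm above the worktop). The point's x axis lies along the bar towards the white pointer line, z up.
- run_timer (a joint): angle of the red timer dial, rad, growing clockwise seen from above: 0 (off, pointer at the white mark, an end stop) to 4.2. The green mark stands at 1.40 rad. It turns smoothly with light friction (about 0.02 N m) and stays where it is left. It starts at 0.
- run_timer_grip (a point): on the axis of the red timer dial, where to grip it; same shape and size as the intensity dial, x axis along the bar towards the white pointer line, z up
There are look-alikes about, which are no part of the job. Leave any orange or turquoise look-alike of the jar_a alone.

How it is judged:
By the outcome, as a careful person would: the job done as asked, in the order asked, and still so for the second after the job is handed in, with the robot touching nothing.
It also fails if it takes over 67 s, if anything falls off the work surface, if the arm or the gripper's body presses on something with over 40 N, if the wrist force passes 120 N, or if a joint passes its speed limit or range.

## Working session

There is one attempt and no reset: what is moved stays moved. The work goes in short steps, Python scripts to look and compute and a tool call to move; the robot and the scene stay as the last step left them, time stands still between calls to the robot, and variables do not carry over. Pictures are saved under pics/ and viewed, and the job is handed in when it is done.

Besides the shell and the picture viewer there is one more tool, called by a JSON object that holds its "op" and its "data". carry_out: Moves the arm, as the interface text tells. Its arguments: {"type":"object","properties":{"fingers":{"type":"array","items":{"type":"number"}},"translation":{"type":"array","items":{"type":"array","items":{"type":"number"}}},"twist":{"type":"array","items":{"type":"number"}},"squeeze":{"type":"number"}},"required":["fingers","translation","twist"]}

```bash
mkdir -p pics; ls
python3 - <<'E'
from cell import bot
import cv2
s=bot.observe();print(s)
for n in ["scene","side","wrist"]:
    print(n,bot.camera_params(n))
    cv2.imwrite(f"pics/{n}0.png",bot.grab_frame(n))
E
```

```text
pics
{'time': 0.0, 'joints': array([ 1.35479137,  0.69003759, -0.19453177,  1.56638685,  0.15729552,
        0.90249697, -0.21508365]), 'qd': array([ 8.21090830e-04,  1.35148018e-04, -1.27530410e-04, -1.43318863e-03,
       -6.48506128e-05,  8.69382054e-04, -3.13009332e-04]), 'effort': array([-2.88826741e-04, -5.39615750e+01, -1.26624160e+00, -1.58549309e+01,
        9.23176965e-03,  9.49225476e-03, -1.87975826e-05]), 'tcp_pos': array([ 0.15430209, -0.60495372,  0.23043965]), 'tcp_rot': array([-1.57272822e+00, -1.21862850e-04, -2.89167060e+00]), 'contact_force': array([-0.45225083, -0.27290712, -0.1839439 ]), 'torque': array([ 0.02189256, -0.01702515, -0.050631  ]), 'finger_gap': 0.9974883262456686}
scene {'fx': 583.3991679642669, 'fy': 583.3991679642669, 'cx': 316.2935028710142, 'cy': 235.04003114477908, 'xyz': array([-0.26608942, -0.77785419,  0.56125744]), 'orientation': array([-2.00386227,  0.01456943, -0.82472965])}
side {'fx': 599.6506320151125, 'fy': 599.6506320151125, 'cx': 318.7629880866054, 'cy': 246.23026204298705, 'xyz': array([ 0.44825176, -0.94993479,  0.76681529]), 'orientation': array([-2.23872258, -0.02260225, -0.01681004])}
wrist {'fx': 352.3500545005396, 'fy': 352.3500545005396, 'cx': 317.9269473654903, 'cy': 241.41005519425855, 'xyz': array([ 0.23594989, -0.58403019,  0.37316395]), 'orientation': array([ 2.81171136e+00,  1.37175269e-03, -1.32155045e+00])}
```

View pics/scene0.png

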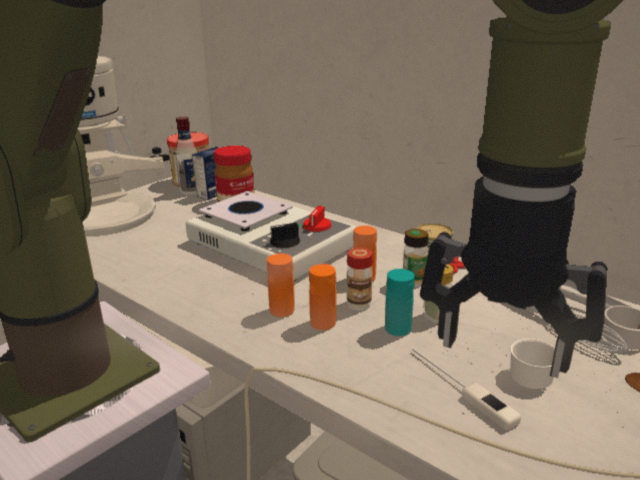

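View pics/side0.png

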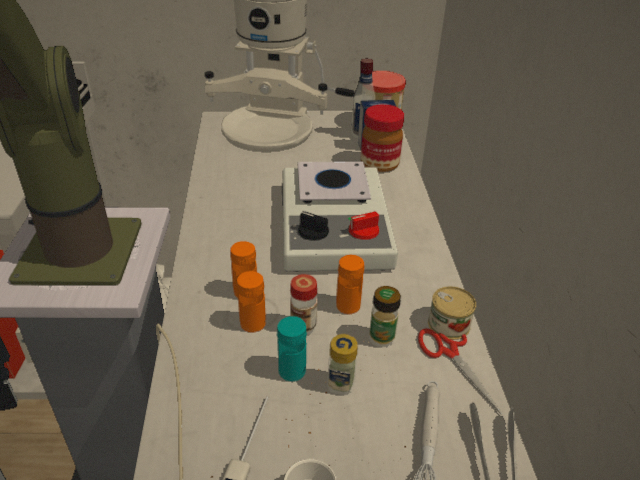

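View pics/wrist0.png

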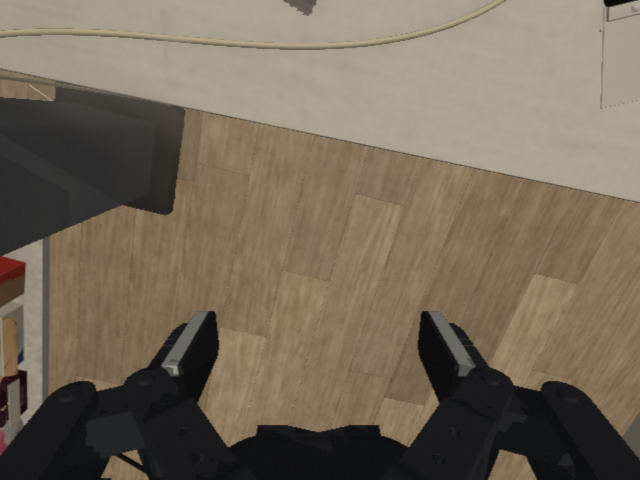

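Candidates for the red-capped jar in the side view:
- red-cap glass jar at (304,302)
- orange look-alikes at (244,270), (252,302) and (350,285)
- turquoise look-alike at (292,348)
- big red-lidded food jar at (383,138)
- black-cap jar_c at (385,315) and yellow-cap jar_b at (342,363)

I choose (304,302) and will check it in a crop.

Run:
```python
import cv2
a=cv2.imread("pics/side0.png")
cv2.imwrite("pics/side0_j.png",cv2.resize(a[230:400,220:420],None,fx=4,fy=3.5,interpolation=cv2.INTER_CUBIC)[:600])
cv2.imwrite("pics/side0_v.png",cv2.resize(a[145:285,265:415],None,fx=4,fy=4,interpolation=cv2.INTER_CUBIC))
a=cv2.imread("pics/scene0.png")
cv2.imwrite("pics/scene0_c.png",cv2.resize(a[180:340,180:440],None,fx=3,fy=3,interpolation=cv2.INTER_CUBIC))
```

```text
(no output)
```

View pics/side0_j.png

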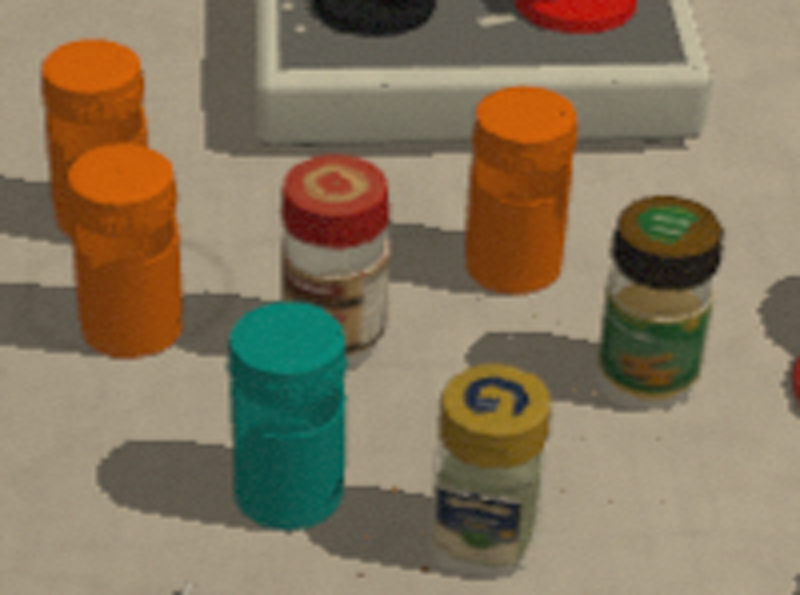

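View pics/side0_v.png

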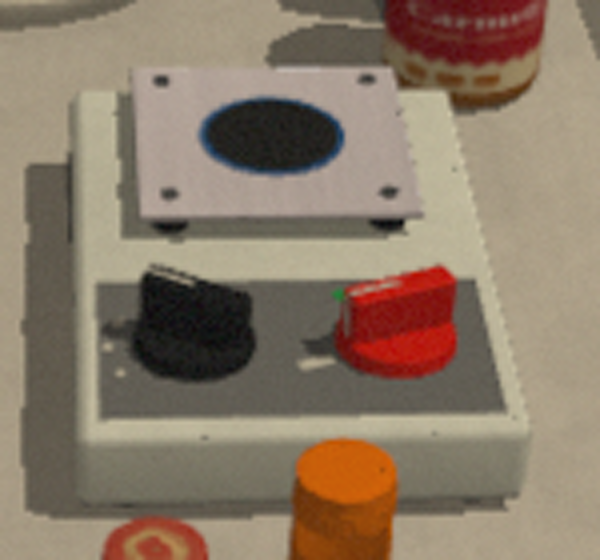

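View pics/scene0_c.png

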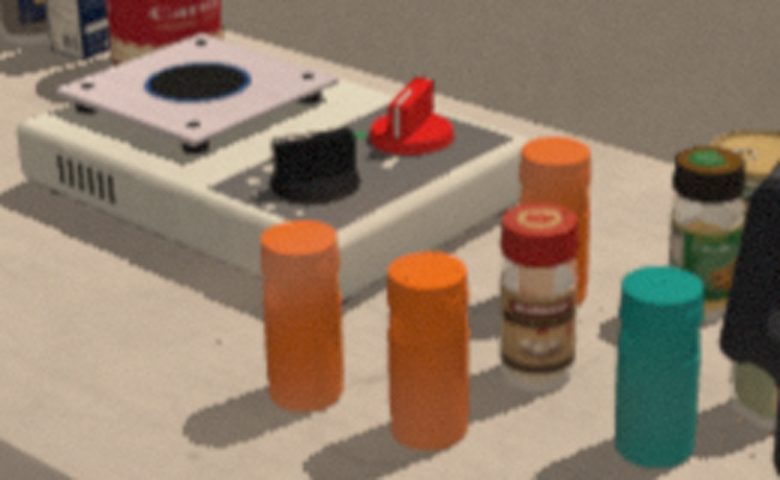

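```bash
cat > h.py <<'E'
import numpy as np
from scipy.spatial.transform import Rotation as R
import json,cv2
def ray(c,u,v):
    d=R.from_euler('xyz',c['orientation']).apply([(u-c['cx'])/c['fx'],(v-c['cy'])/c['fy'],1.]);return d
def onz(c,u,v,z):
    d=ray(c,u,v);o=np.array(c['xyz']);return o+d*(z-o[2])/d[2]
def proj(c,p):
    q=R.from_euler('xyz',c['orientation']).inv().apply(np.array(p)-c['xyz']);return c['fx']*q[0]/q[2]+c['cx'],c['fy']*q[1]/q[2]+c['cy']
E
python3 - <<'E'
from h import *
from cell import bot
np.set_printoptions(precision=4,suppress=True)
c=bot.camera_params("side");s=bot.camera_params("scene")
J=lambda u,v:(220+u/4,230+v/3.5)
V=lambda u,v:(265+u/4,145+v/4)
S=lambda u,v:(180+u/3,180+v/3)
for n,p,q,z in [("jar_a",J(337,186),S(540,219),.106),("or1",J(92,70),S(299,238),.106),("or2",J(122,178),S(428,269),.106),("or3",J(525,122),S(556,152),.106),("turq",J(288,338),S(662,285),.106),("c",J(668,226),S(710,162),.105),("b",J(496,400),None,.096),
 ("pad",V(272,135),S(198,82),.074),("blackbar",V(200,281),S(314,140),.093),("blk_ptr",V(152,268),S(355,131),.093),("blk_tail",V(250,293),S(275,143),.093),("redbar",V(397,283),S(414,93),.093),
 ("red_ptr",V(343,297),S(396,103),.093),("red_tail",V(450,270),S(430,83),.093),("whitemark",V(318,362),S(385,163),.056),("green",V(338,293),S(361,135),.056),
 ("plate1",V(135,70),S(60,90),.068),("plate2",V(393,68),S(205,37),.068),("plate3",V(423,215),S(337,83),.068),("plate4",V(143,217),S(195,138),.068)]:
    print(n,onz(c,*p,z), onz(s,*q,z) if q else '')
E
```

```text
jar_a [ 0.4517 -0.211   0.106 ] [ 0.4478 -0.2125  0.106 ]
or1 [ 0.3439 -0.1247  0.106 ] [ 0.3389 -0.1244  0.106 ]
or2 [ 0.3629 -0.2061  0.106 ] [ 0.3597 -0.2048  0.106 ]
or3 [ 0.5322 -0.1634  0.106 ] [ 0.5276 -0.1611  0.106 ]
turq [ 0.4333 -0.31    0.106 ] [ 0.4291 -0.3116  0.106 ]
c [ 0.586  -0.2365  0.105 ] [ 0.58  -0.241  0.105]
b [ 0.5116 -0.3365  0.096 ] 
pad [0.5137 0.1658 0.074 ] [0.5085 0.1611 0.074 ]
blackbar [0.4722 0.0011 0.093 ] [ 0.4611 -0.0113  0.093 ]
blk_ptr [0.4488 0.0117 0.093 ] [ 0.4894 -0.0214  0.093 ]
blk_tail [ 0.4962 -0.0086  0.093 ] [0.4409 0.0047 0.093 ]
redbar [0.568  0.0008 0.093 ] [ 0.5638 -0.0064  0.093 ]
red_ptr [ 0.541  -0.0112  0.093 ] [ 0.5424 -0.0092  0.093 ]
red_tail [0.5949 0.0122 0.093 ] [ 0.5849 -0.0024  0.093 ]
whitemark [ 0.5306 -0.0145  0.056 ] [ 0.5233 -0.0158  0.056 ]
green [0.5437 0.0438 0.056 ] [0.5468 0.0301 0.056 ]
plate1 [0.4384 0.2438 0.068 ] [0.44  0.239 0.068]
plate2 [0.5865 0.2493 0.068 ] [0.5852 0.2414 0.068 ]
plate3 [0.5909 0.0979 0.068 ] [0.5849 0.0918 0.068 ]
plate4 [0.444  0.0936 0.068 ] [0.4478 0.0951 0.068 ]
```

Jar_a is confirmed: both cameras put it near (0.450,-0.212) at the right cap height. The pad is at about (0.511,0.164), the black dial near (0.470,0), and the red dial near (0.568,0). Moving off.

{"op": "carry_out", "data": {"fingers": [1,1,1,1,1,1,1,1], "translation": [[2.4,3.2,0],[2.4,3.2,0],[2.4,3.2,0],[2.4,3.2,0],[2.4,3.2,0],[2.4,3.2,0],[2.4,3.2,0],[2.4,3.2,0]], "twist": [3,3,3,3,3,3,3,3], "squeeze": 40}}

```text
time: 0.82
tcp_pos: [0.3404, -0.3468, 0.2284]
tcp_rot: [-1.569, -0.008, -2.477]
contact_force: [0.7, -1.3, 0.7]
finger_gap: 0.998
```

Run:
```python
from cell import bot
print(bot.observe())
```

```text
{'time': 0.8167, 'joints': array([ 0.87987648,  0.52239197, -0.28462857,  1.97598348,  0.23949242,
        0.67498446, -0.46324352]), 'qd': array([-0.91879852, -0.10016422, -0.14449596,  0.25113805,  0.10871969,
       -0.13758723, -0.49757724]), 'effort': array([  5.57333976, -42.69589663,  -1.0889136 , -11.67087436,
        -0.08140923,   0.35558581,   0.54316822]), 'tcp_pos': array([ 0.34044504, -0.34678043,  0.22838318]), 'tcp_rot': array([-1.56867847, -0.00793047, -2.47721549]), 'contact_force': array([ 0.66833854, -1.33509526,  0.66861262]), 'torque': array([-0.00670066, -0.05983857,  0.02452468]), 'finger_gap': 0.9983378783012999}
```

{"op": "carry_out", "data": {"fingers": [1,1,1,1,1,1], "translation": [[2.2,2.7,0],[2.2,2.7,0],[2.2,2.7,0],[2.2,2.7,0],[1.4,1.7,0],[0,0,0]], "twist": [0,0,0,0,0,0]}}

```text
time: 1.32
tcp_pos: [0.452, -0.2047, 0.2285]
tcp_rot: [-1.57, -0.001, -2.46]
contact_force: [-0.1, -0.7, -0.7]
finger_gap: 0.999
```

Run:
```python
from cell import bot
import cv2
from h import *
s=bot.observe();print(s['time'],s['joints'],s['tcp_pos'],s['tcp_rot'])
c=bot.camera_params("wrist");f=bot.grab_frame("wrist");print(c)
cv2.imwrite("pics/w1.png",f)
print(proj(c,[.45,-.212,.106]),proj(c,[.361,-.205,.106]))
```

```text
1.3167 [ 0.50862927  0.53389753 -0.27348363  1.94693991  0.21932204  0.68917977
 -0.7875752 ] [ 0.45199963 -0.20474556  0.22854745] [-1.57036043e+00 -8.13695962e-04 -2.45968187e+00]
{'fx': 352.3500545005396, 'fy': 352.3500545005396, 'cx': 317.9269473654903, 'cy': 241.41005519425855, 'xyz': array([ 0.51752482, -0.15141808,  0.3710687 ]), 'orientation': array([ 2.81085567e+00, -6.20090674e-04, -8.89473985e-01])}
(np.float64(323.41546992777097), np.float64(240.92601289803258)) (np.float64(251.0778291943596), np.float64(312.60444419000385))
```

View pics/w1.png

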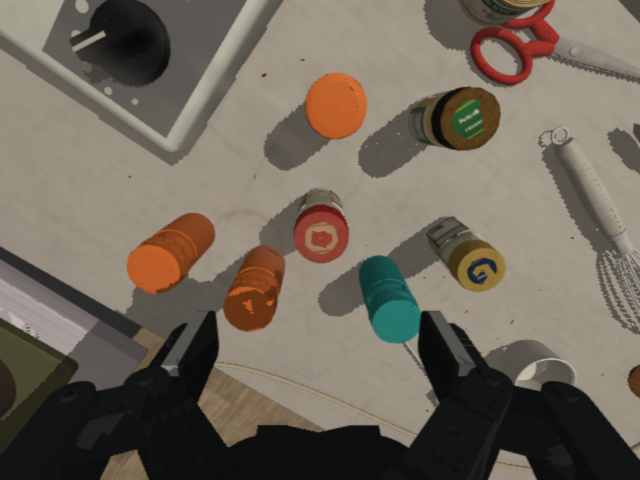

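The wrist view shows the red cap's top centre at (321,233), between two orange caps (170,255) and (255,290), the turquoise one (395,305) and the black cap (470,120). The black dial is top left, with dots round it.

Run:
```python
from cell import bot
from h import *
c=bot.camera_params("wrist");f=cv2.imread("pics/w1.png")
for n,u,v,z in [("a",321,233,.106),("or2",252,306,.106),("turq",396,320,.106),("or3",336,105,.106),("or1",156,267,.106)]:
    print(n,onz(c,u,v,z))
cv2.imwrite("pics/w1a.png",cv2.resize(f[160:360,180:440],None,fx=3,fy=3,interpolation=cv2.INTER_CUBIC))
cv2.imwrite("pics/w1d.png",cv2.resize(f[0:150,20:220],None,fx=4,fy=4,interpolation=cv2.INTER_CUBIC))
```

```text
a [ 0.45225944 -0.20806668  0.106     ]
or2 [ 0.36501156 -0.20352779  0.106     ]
turq [ 0.43184695 -0.30792304  0.106     ]
or3 [ 0.5319536  -0.15683465  0.106     ]
or1 [ 0.3451344  -0.12177956  0.106     ]
```

View pics/w1a.png

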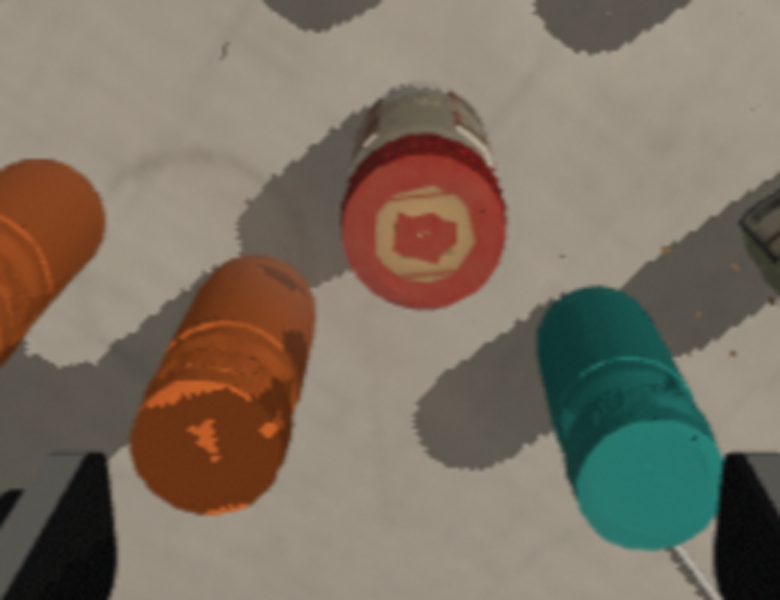

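View pics/w1d.png

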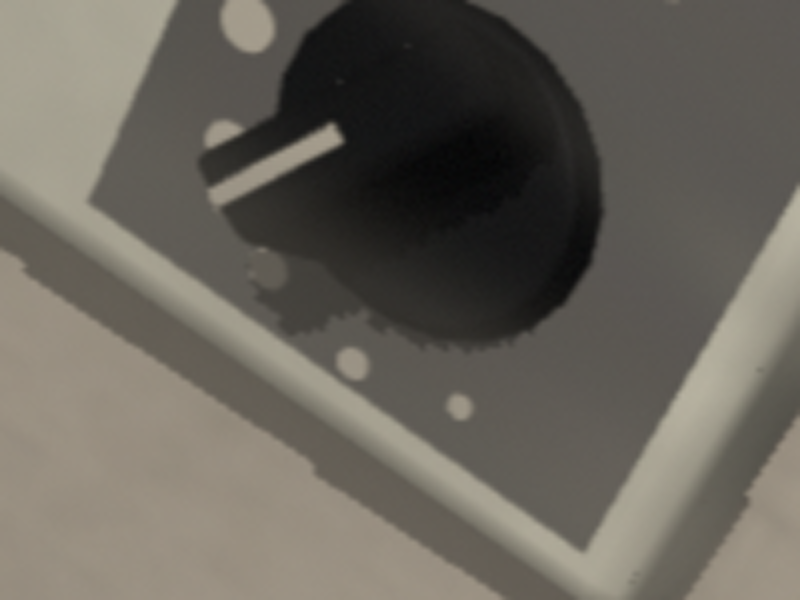

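Run:
```python
from cell import bot
from h import *
c=bot.camera_params("wrist")
D=lambda u,v:(20+u/4,v/4)
for n,u,v,z in [("d1",460,407,.056),("d2",352,363,.056),("d3",268,268,.056),("d4",223,136,.056),("d5",248,23,.056)]:
    p=onz(c,*D(u,v),z);print(n,p,np.degrees(np.arctan2(p[1]+.001,p[0]-.470)))
a=onz(c,*D(213,197),.093);b=onz(c,*D(338,132),.093);print(a,b,np.degrees(np.arctan2(*(a-b)[1::-1])))
P=np.array([onz(c,*D(u,v),.056)[:2] for u,v in [(460,407),(352,363),(268,268),(223,136),(248,23)]])
from scipy.optimize import least_squares
r=least_squares(lambda x:np.hypot(*(P-x[:2]).T)-x[2],[.47,0,.04]);print(r.x,r.fun)
print(np.degrees(np.arctan2(P[:,1]-r.x[1],P[:,0]-r.x[0])))
```

```text
d1 [ 0.43181109 -0.02599387  0.056     ] -146.79606129825558
d2 [ 0.42529121 -0.00451937  0.056     ] -175.49909503132747
d3 [0.43054058 0.01709248 0.056     ] 155.36814316412185
d4 [0.44634642 0.03478506 0.056     ] 123.46432013201203
d5 [0.46687958 0.03971349 0.056     ] 94.38277846601788
[0.44482777 0.00979729 0.093     ] [ 0.46764651 -0.0024968   0.093     ] 151.68548861341242
[ 0.46808354 -0.00287908  0.0428912 ] [ 1.20245651e-04 -6.74424633e-05 -3.66655169e-04  5.95467692e-04
 -2.81615704e-04]
[-147.49247997 -177.80484775  151.98856591  119.99055287   91.61914756]
```

{"op": "carry_out", "data": {"fingers": [1,1,1,1,1,1], "translation": [[-0.1,-0.5,-3],[0,0,-4],[0,0,-4],[0,0,-3],[0,0,-2],[0,0,-1]], "twist": [0,0,0,0,0,0]}}

```text
time: 1.87
tcp_pos: [0.4489, -0.2195, 0.0556]
tcp_rot: [-1.558, -0.001, -2.468]
contact_force: [-0.1, 0.1, 0.4]
finger_gap: 1.004
```

{"op": "carry_out", "data": {"fingers": [1,1], "translation": [[0.1,0.6,-0.4],[0,0,0]], "twist": [0,0]}}

```text
time: 2.03
tcp_pos: [0.4463, -0.215, 0.0486]
tcp_rot: [-1.563, -0.006, -2.472]
contact_force: [0.3, -0.7, -0.2]
finger_gap: 1.0
```

Run:
```python
from cell import bot
import cv2
s=bot.observe();print(s['time'],s['tcp_pos'],s['tcp_rot'])
cv2.imwrite("pics/w2.png",bot.grab_frame("wrist"))
```

```text
2.0333 [ 0.44625538 -0.21502306  0.04864493] [-1.56264788 -0.00646333 -2.47205411]
```

View pics/w2.png

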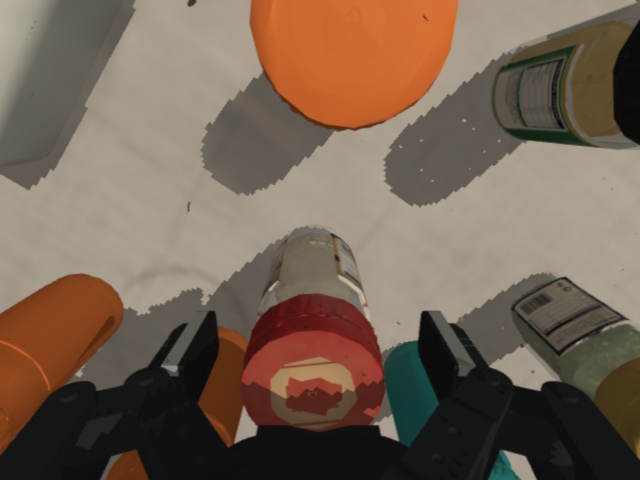

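The cap sits centred between the open fingers, at u≈314 with the fingers at 215 and 420. I need about 6 mm forward, then close.

{"op": "carry_out", "data": {"fingers": [1,1,0,0,-0.2,-0.4,-0.6,-0.6], "translation": [[0.4,0.4,0],[0.1,0.1,0],[0,0,0],[0,0,0],[0,0,0],[0,0,0],[0,0,0],[0,0,0]], "twist": [0,0,0,0,0,0,0,0]}}

```text
time: 2.75
tcp_pos: [0.454, -0.2126, 0.0539]
tcp_rot: [-1.554, -0.003, -2.475]
contact_force: [-0.3, -0.0, -1.4]
finger_gap: 0.516
```

Run:
```python
from cell import bot
import cv2
s=bot.observe();print(s['time'],s['tcp_pos'],s['tcp_rot'],s['contact_force'],s['finger_gap'])
cv2.imwrite("pics/w3.png",bot.grab_frame("wrist"))
```

```text
2.75 [ 0.45395387 -0.21262922  0.05391695] [-1.5543081  -0.00282488 -2.47460244] [-0.32834288 -0.03528927 -1.37924758] 0.516125900203137
```

View pics/w3.png

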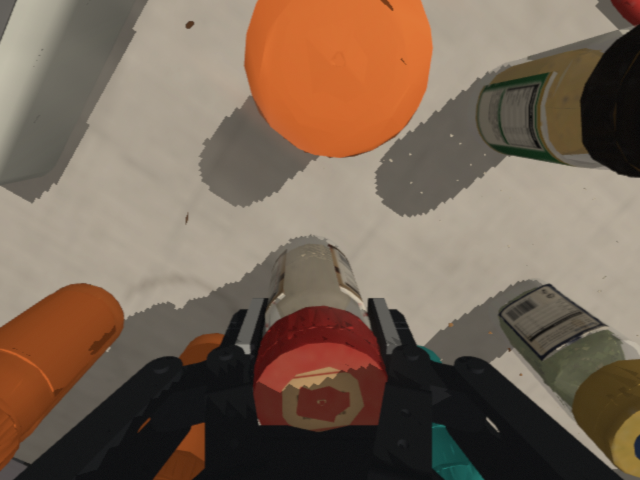

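{"op": "carry_out", "data": {"fingers": [-1,-1,-1,-1,-1,-1], "translation": [[0,0,0],[0,0,0],[0,0,1.5],[0,0,3],[0,0,3],[0,0,3]], "twist": [0,0,0,0,0,0], "squeeze": 40}}

```text
time: 3.3
tcp_pos: [0.4487, -0.2107, 0.1558]
tcp_rot: [-1.568, -0.012, -2.473]
contact_force: [0.7, -0.1, -1.1]
finger_gap: 0.517
```

Run:
```python
from cell import bot
import cv2
s=bot.observe();print(s['time'],s['tcp_pos'],s['tcp_rot'],s['contact_force'],s['finger_gap'])
cv2.imwrite("pics/s4.png",bot.grab_frame("side"))
```

```text
3.3 [ 0.44866044 -0.2106603   0.15581255] [-1.56778677 -0.01192768 -2.47341003] [ 0.65825998 -0.12114474 -1.10915372] 0.5172554792289247
```

View pics/s4.png

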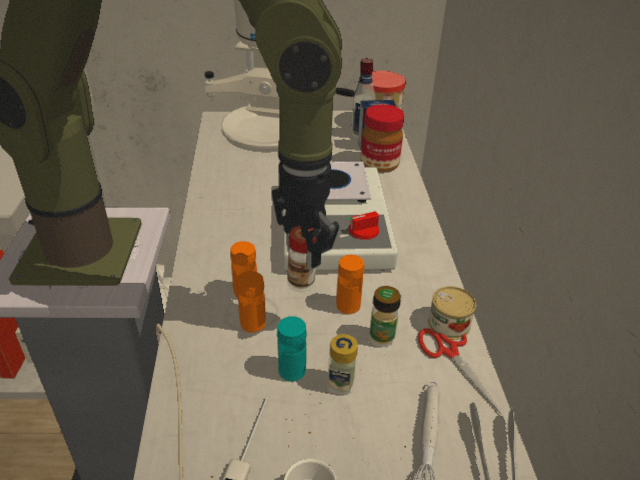

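Lifted: the jar hangs in the gripper (side view, 301,262), the force is -1.1 N, and the neighbours still stand. Carrying it over to the pad now.

{"op": "carry_out", "data": {"fingers": [-1,-1,-1,-1,-1,-1,-1,-1], "translation": [[0,1,2.5],[0.5,3,1.5],[0.7,3.7,0],[0.7,3.7,0],[0.7,3.7,0],[0.7,3.7,0],[0.7,3.7,0],[0.7,3.7,0]], "twist": [0,0,0,0,0,0,0,0]}}

```text
time: 4.02
tcp_pos: [0.4972, 0.0463, 0.2053]
tcp_rot: [-1.549, -0.008, -2.502]
contact_force: [1.1, -0.4, -1.5]
finger_gap: 0.514
```

{"op": "carry_out", "data": {"fingers": [-1,-1,-1,-1,-1,-1], "translation": [[0.5,3.2,0],[0.4,3,0],[0.3,2.5,0],[0.1,1.2,0],[0,0,0],[0,0,0]], "twist": [0,0,0,0,0,0]}}

```text
time: 4.52
tcp_pos: [0.5092, 0.1634, 0.2036]
tcp_rot: [-1.554, -0.004, -2.484]
contact_force: [-0.6, 0.1, -2.1]
finger_gap: 0.514
```

Run:
```python
from cell import bot
import cv2
s=bot.observe();print(s['time'],s['tcp_pos'],s['tcp_rot'],s['contact_force'],s['finger_gap'],s['joints'])
a=bot.grab_frame("side")
cv2.imwrite("pics/s5.png",cv2.resize(a[40:240,240:440],None,fx=3,fy=3,interpolation=cv2.INTER_CUBIC))
cv2.imwrite("pics/w5.png",bot.grab_frame("wrist"))
```

```text
4.5167 [0.5091826  0.16336591 0.20361775] [-1.55370842 -0.00357146 -2.48410533] [-0.59286674  0.09537796 -2.06757067] 0.5136711221596953 [-0.30323904  0.60875001 -0.16865133  1.87165644  0.18219967  0.67583787
 -1.49804975]
```

View pics/s5.png

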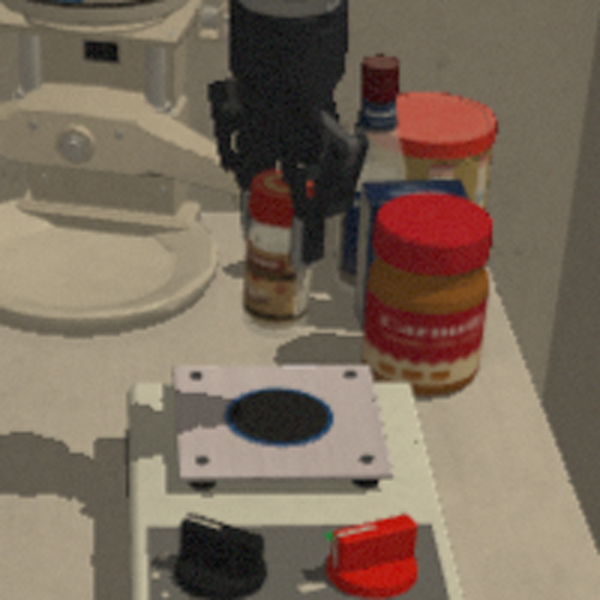

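View pics/w5.png

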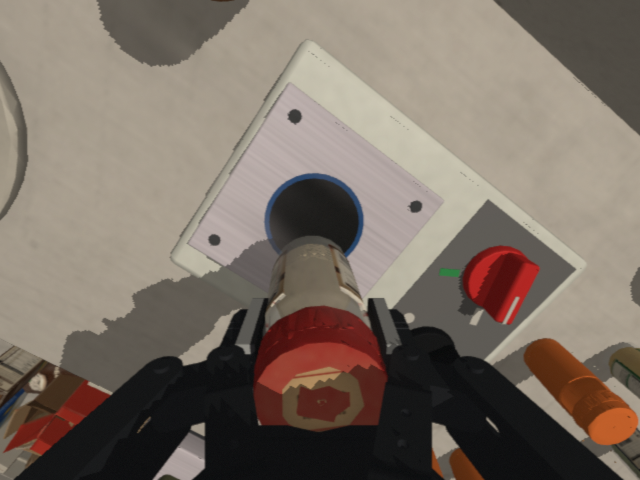

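Run:
```python
from cell import bot
from h import *
c=bot.camera_params("wrist");s=bot.camera_params("side")
print(onz(c,314,222,.074))
for z in (.14,.15): print(onz(s,240+277/3,40+311/3,z))
print('captop',onz(c,319.5,385,.15+.106))
d=ray(s,240+277/3,40+311/3)
# pixel predicted for base at tcp xy
print([proj(s,[.5092,.1634,z]) for z in (.14,.145,.15)])
print(proj(c,[.5092,.1634,.256]), proj(c,[.511,.164,.074]))
f=cv2.imread("pics/w5.png");cv2.imwrite("pics/w5c.png",cv2.resize(f[150:440,170:470],None,fx=2,fy=2))
```

```text
[0.51429726 0.16700999 0.074     ]
[0.51108405 0.20208872 0.14      ]
[0.51008164 0.18370973 0.15      ]
captop [0.51361544 0.16593284 0.256     ]
[(np.float64(332.07473052795945), np.float64(152.5677145462832)), (np.float64(332.1611917634485), np.float64(150.47047975225505)), (np.float64(332.2480788098939), np.float64(148.36291633467437))]
(np.float64(317.352802937286), np.float64(397.8373645963303)) (np.float64(314.4924668409315), np.float64(227.31313085949506))
```

View pics/w5c.png

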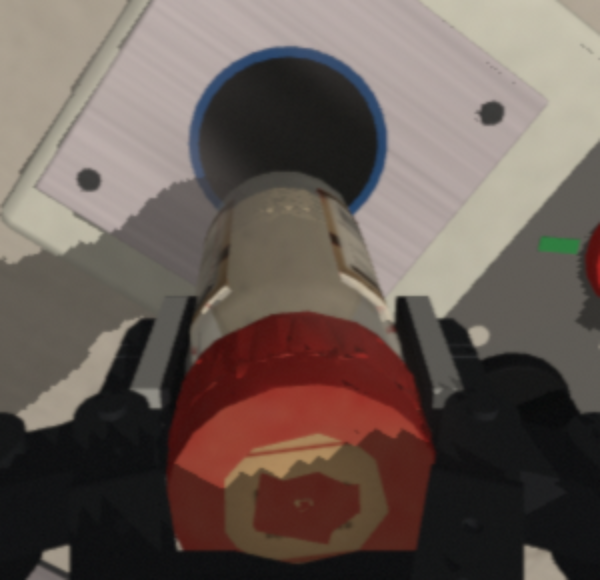

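{"op": "carry_out", "data": {"fingers": [-1,-1,-1,-1,-1], "translation": [[0.4,0.2,-2],[0,0,-2],[0,0,-1.5],[0,0,-0.5],[0,0,0]], "twist": [0,0,0,0,0]}}

```text
time: 5.03
tcp_pos: [0.5148, 0.1531, 0.1428]
tcp_rot: [-1.548, -0.005, -2.5]
contact_force: [-0.8, -0.3, -1.1]
finger_gap: 0.517
```

{"op": "carry_out", "data": {"fingers": [-1,-1,-1], "translation": [[-0.2,1.2,0],[0,0,0],[0,0,0]], "twist": [0,0,0]}}

```text
time: 5.28
tcp_pos: [0.5135, 0.1634, 0.1442]
tcp_rot: [-1.546, -0.005, -2.505]
contact_force: [0.5, -0.3, -2.8]
finger_gap: 0.517
```

{"op": "carry_out", "data": {"fingers": [-1,-1,-1], "translation": [[0,0.3,-0.6],[0,0.1,-0.3],[0,0,0]], "twist": [0,0,0]}}

```text
time: 5.53
tcp_pos: [0.5147, 0.1691, 0.1364]
tcp_rot: [-1.546, -0.001, -2.504]
contact_force: [0.5, 0.1, -1.7]
finger_gap: 0.514
```

{"op": "carry_out", "data": {"fingers": [-1,-1,-1], "translation": [[0,-0.3,-0.4],[0,0,-0.2],[0,0,0]], "twist": [0,0,0]}}

```text
time: 5.78
tcp_pos: [0.5147, 0.1661, 0.1299]
tcp_rot: [-1.545, -0.0, -2.504]
contact_force: [0.1, -0.3, -1.3]
finger_gap: 0.509
```

Run:
```python
from cell import bot
import cv2
s=bot.observe();print(s['time'],s['tcp_pos'],s['tcp_rot'],s['contact_force'],s['finger_gap'])
a=bot.grab_frame("side")
cv2.imwrite("pics/s6.png",cv2.resize(a[90:240,260:410],None,fx=4,fy=4,interpolation=cv2.INTER_CUBIC))
a=bot.grab_frame("scene")
cv2.imwrite("pics/c6.png",cv2.resize(a[120:270,170:340],None,fx=4,fy=4,interpolation=cv2.INTER_CUBIC))
```

```text
5.7833 [0.51470631 0.16609739 0.1299457 ] [-1.54537644e+00 -4.70969020e-04 -2.50353433e+00] [ 0.13632891 -0.33334833 -1.27217111] 0.5091773606729715
```

View pics/s6.png

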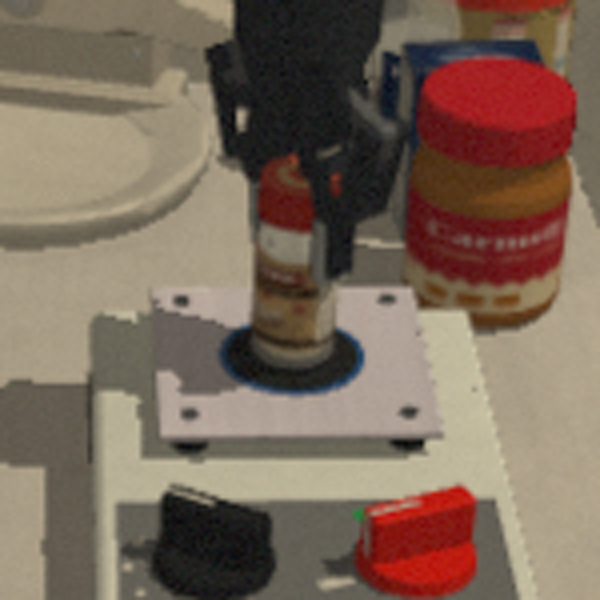

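View pics/c6.png

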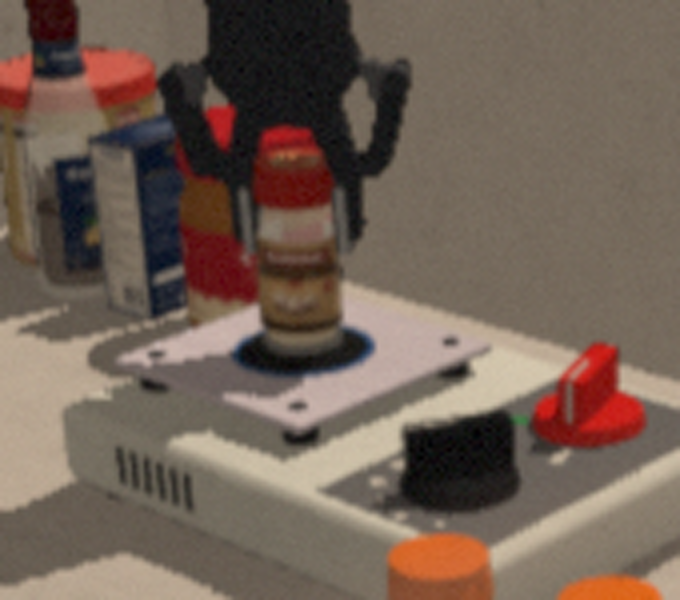

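The jar base is centred on the blue-rimmed pad in both views and almost touching it.

{"op": "carry_out", "data": {"fingers": [-1,-1,-1], "translation": [[0,0,-0.3],[0,0,0],[0,0,0]], "twist": [0,0,0]}}

```text
time: 6.13
tcp_pos: [0.515, 0.166, 0.1271]
tcp_rot: [-1.545, 0.0, -2.504]
contact_force: [0.4, -0.6, -2.6]
finger_gap: 0.509
```

{"op": "carry_out", "data": {"fingers": [-1,-1,-1], "translation": [[0,0,-0.2],[0,0,0],[0,0,0]], "twist": [0,0,0]}}

```text
time: 6.38
tcp_pos: [0.5154, 0.167, 0.1267]
tcp_rot: [-1.545, 0.002, -2.503]
contact_force: [0.1, -0.7, -1.2]
finger_gap: 0.51
```

{"op": "carry_out", "data": {"fingers": [-1,-1,-1], "translation": [[0,0,-0.2],[0,0,-0.1],[0,0,0]], "twist": [0,0,0]}}

```text
time: 6.63
tcp_pos: [0.5159, 0.1672, 0.1265]
tcp_rot: [-1.544, 0.005, -2.503]
contact_force: [0.0, -0.5, -1.1]
finger_gap: 0.504
```

{"op": "carry_out", "data": {"fingers": [-1,-1], "translation": [[0,0,-0.4],[0,0,0]], "twist": [0,0]}}

```text
time: 6.8
tcp_pos: [0.5175, 0.1695, 0.1262]
tcp_rot: [-1.544, 0.011, -2.502]
contact_force: [-0.4, -0.5, -1.0]
finger_gap: 0.506
```

z no longer follows the commands, so the jar rests on the pad. Opening slowly.

{"op": "carry_out", "data": {"fingers": [0.1,0.2,0.4,0.6,0.8,1,1], "translation": [[0,0,0],[0,0,0],[0,0,0],[0,0,0],[0,0,0],[0,0,0],[0,0,0]], "twist": [0,0,0,0,0,0,0]}}

```text
time: 7.38
tcp_pos: [0.5178, 0.1689, 0.1248]
tcp_rot: [-1.543, 0.01, -2.503]
contact_force: [-0.4, 0.1, -0.2]
finger_gap: 1.0
```

Run:
```python
from cell import bot
import cv2
s=bot.observe();print(s['time'],s['tcp_pos'],s['tcp_rot'],s['contact_force'],s['finger_gap'])
a=bot.grab_frame("side")
b=cv2.resize(a[90:240,270:400],None,fx=3,fy=3,interpolation=cv2.INTER_CUBIC)
a=bot.grab_frame("scene")
d=cv2.resize(a[120:270,170:300],None,fx=3,fy=3,interpolation=cv2.INTER_CUBIC)
cv2.imwrite("pics/s7.png",cv2.hconcat([b,d]))
```

```text
7.3833 [0.5178467  0.16892325 0.12481889] [-1.54343175  0.01044128 -2.50291543] [-0.40410418  0.05321565 -0.21583392] 0.9998443887620394
```

View pics/s7.png

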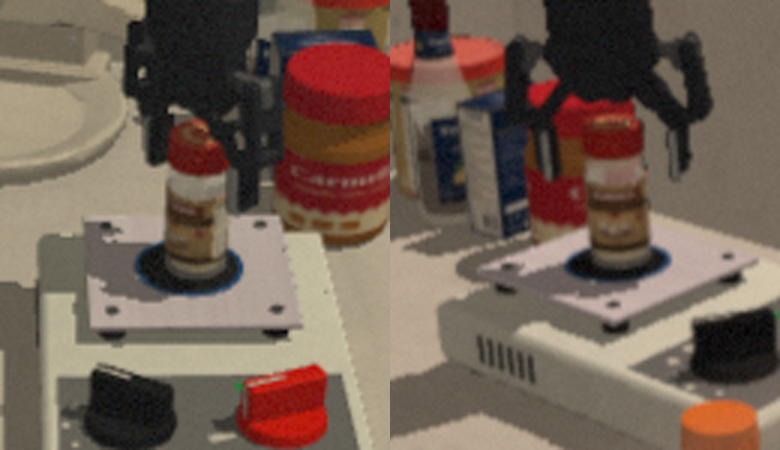

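The jar stands upright and centred on the pad in both views. I'll retreat upward, then twist for the intensity dial: its pointer is at 152°, so the jaw axis goes to 62°.

{"op": "carry_out", "data": {"fingers": [1,1,1,1,1,1,1,1], "translation": [[0,0,2],[0,0,3],[0,0,3],[0,0,3],[0,0,1],[-1,-3.5,0],[-1,-3.8,0],[-1,-3.8,0]], "twist": [0,0,0,0,0,7,7,7]}}

```text
time: 8.15
tcp_pos: [0.4879, 0.068, 0.2507]
tcp_rot: [-1.543, 0.018, -2.121]
contact_force: [0.9, -1.0, 0.0]
finger_gap: 0.996
```

{"op": "carry_out", "data": {"fingers": [1,1,1,1,1,1,1,1], "translation": [[-1,-2.5,0],[0,-1,0],[0,0,0],[0,0,0],[0,0,0],[0,0,0],[0,0,0],[0,0,0]], "twist": [7,7,7,7,7,7,7,7]}}

```text
time: 8.82
tcp_pos: [0.4721, 0.0168, 0.251]
tcp_rot: [-1.545, 0.006, -1.128]
contact_force: [0.2, -0.4, -0.1]
finger_gap: 0.999
```

Run:
```python
from cell import bot
import cv2
s=bot.observe();print(s['time'],s['tcp_pos'],s['tcp_rot'],s['contact_force'],s['finger_gap'],s['joints'])
cv2.imwrite("pics/w8.png",bot.grab_frame("wrist"))
```

```text
8.8167 [0.47214755 0.01677807 0.25095065] [-1.54500874  0.00595967 -1.12775545] [ 0.23421616 -0.4223931  -0.13419475] 0.9989597009470353 [ 0.29022466  0.50862404 -0.62724295  1.99100362  0.41870325  0.74595809
 -0.13999934]
```

View pics/w8.png

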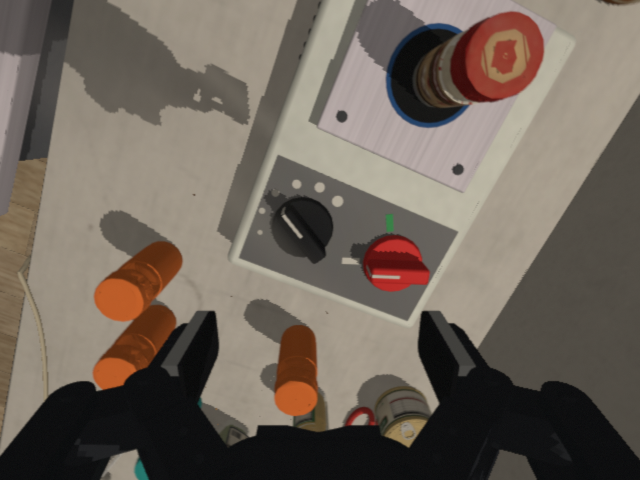

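The jar stands well on the pad. The dials are fully visible: black at (302,226) and red at (394,263), with all six dots.

Run:
```python
import cv2
f=cv2.imread("pics/w8.png")
cv2.imwrite("pics/w8d.png",cv2.resize(f[165:315,240:440],None,fx=4,fy=4,interpolation=cv2.INTER_CUBIC))
```

```text
(no output)
```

View pics/w8d.png

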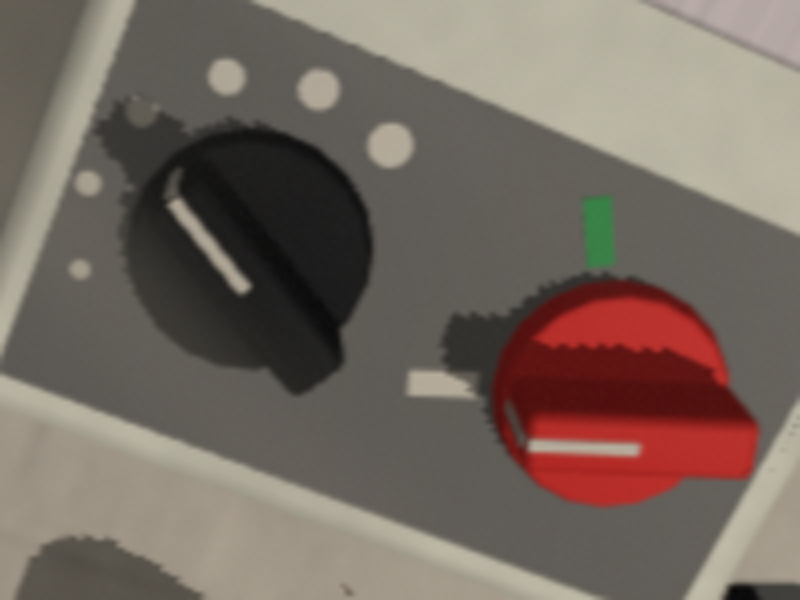

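Run:
```python
from cell import bot
from h import *
from scipy.optimize import least_squares
np.set_printoptions(precision=4,suppress=True)
c=bot.camera_params("wrist")
D=lambda u,v:(240+u/4,165+v/4)
g=lambda u,v,z:onz(c,*D(u,v),z)[:2]
ang=lambda d:np.degrees(np.arctan2(d[1],d[0]))
P=np.array([g(u,v,.056) for u,v in [(80,268),(88,182),(142,112),(227,76),(319,90),(390,144)]])
r=least_squares(lambda x:np.hypot(*(P-x[:2]).T)-x[2],[.47,0,.04]);print(r.x,r.fun)
for p in P: print(ang(p-r.x[:2]))
print('skirt',g(250,247,.066),'red',g(613,393,.066))
a=g(172,203,.093);b=g(246,290,.093);print('blk ptr',a,b,ang(a-b))
a=g(528,445,.093);b=g(640,450,.093);print('red ptr',a,b,ang(a-b))
red=g(613,393,.066)
print('white',ang(g(442,384,.056)-red),'green',ang(g(599,232,.056)-red))
print('wm dir', g(410,383,.056)-g(475,386,.056), 'g dir',ang(g(598,198,.056)-g(600,266,.056)))
```

```text
[ 0.4704 -0.0014  0.043 ] [-0.      0.0001 -0.0001  0.0002 -0.0001  0.0001]
-147.8374871152737
-177.70788096704132
152.5471599583871
122.44985140287767
92.39769326204848
62.94432693146603
skirt [0.469  0.0014] red [0.5678 0.0056]
blk ptr [0.4464 0.0105] [ 0.4695 -0.0008] 153.87766339763118
red ptr [ 0.5451 -0.0074] [0.5697 0.0026] -157.8049932066652
white -152.85759722575906 green 121.30300212071353
wm dir [-0.0156 -0.0064] g dir 120.97036744884902
```

Axis fits agree: black dial (0.470,-0.001), pointer at step 3 (152.5°), and step 4 at 122.4°. The red axis is about (0.570,0.003), white mark 202°, green mark 122°. Turning and moving over the black dial.

{"op": "carry_out", "data": {"fingers": [0.2,0.2,0.2,0.2,0.2,0.2,0.2,0.2], "translation": [[0,-0.6,-1],[0,-0.6,-2],[-0.2,-0.6,-2],[0,0,-2],[0,0,-2],[0,0,-1],[0,0,0],[0,0,0]], "twist": [7,7,7,7,7,2,0,0]}}

```text
time: 9.53
tcp_pos: [0.4712, -0.0031, 0.1479]
tcp_rot: [-1.54, 0.006, -0.477]
contact_force: [-0.2, -0.3, 0.3]
finger_gap: 0.6
```

{"op": "carry_out", "data": {"fingers": [0.2,0.2,0.2,0.2,0.2], "translation": [[-0.1,0.2,-2],[0,0,-2],[0,0,-1.5],[0,0,0],[0,0,0]], "twist": [0,0,0,0,0]}}

```text
time: 9.95
tcp_pos: [0.4744, -0.0004, 0.0956]
tcp_rot: [-1.536, -0.003, -0.491]
contact_force: [0.1, -0.9, 0.2]
finger_gap: 0.602
```

{"op": "carry_out", "data": {"fingers": [0.2,0.2,0.2,0.2], "translation": [[-0.4,0,-1],[0,0,-0.8],[0,0,0],[0,0,0]], "twist": [0,0,0,0]}}

```text
time: 10.28
tcp_pos: [0.474, 0.0001, 0.0812]
tcp_rot: [-1.532, -0.01, -0.495]
contact_force: [0.2, -0.4, 0.2]
finger_gap: 0.6
```

Run:
```python
from cell import bot
import cv2
s=bot.observe();print(s['time'],s['tcp_pos'],s['tcp_rot'],s['contact_force'],s['finger_gap'],s['joints'])
cv2.imwrite("pics/w9.png",bot.grab_frame("wrist"))
```

```text
10.2833 [4.74007053e-01 9.37654769e-05 8.12411709e-02] [-1.53188241 -0.00992507 -0.49528454] [ 0.17927466 -0.36789838  0.19108377] 0.6001036720154307 [ 0.20467869  0.79855884 -0.45975465  2.15089253  0.96346695  0.36503687
  0.02640847]
```

View pics/w9.png

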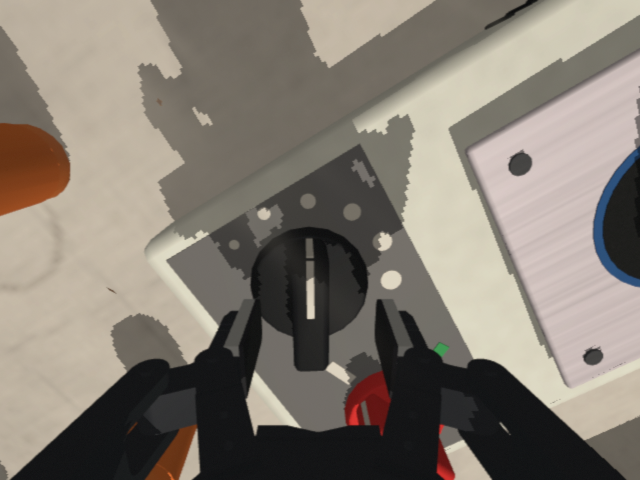

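The bar is aligned between the fingers: bar at u≈311, finger midpoint at 315. Small correction, then grip.

{"op": "carry_out", "data": {"fingers": [0.2,0.2,0.2,-0.2,-0.4,-0.6,-0.8,-1], "translation": [[-0.4,0,-0.5],[0,0,0],[0,0,0],[0,0,0],[0,0,0],[0,0,0],[0,0,0],[0,0,0]], "twist": [0,0,0,0,0,0,0,0], "squeeze": 40}}

```text
time: 11.0
tcp_pos: [0.4716, -0.0025, 0.0791]
tcp_rot: [-1.534, -0.015, -0.499]
contact_force: [-0.2, 0.8, -3.9]
finger_gap: 0.179
```

{"op": "carry_out", "data": {"fingers": [-1,-1], "translation": [[0,0,0],[0,0,0]], "twist": [0,0]}}

```text
time: 11.17
tcp_pos: [0.4716, -0.0024, 0.0791]
tcp_rot: [-1.534, -0.014, -0.499]
contact_force: [0.0, -1.1, 0.9]
finger_gap: 0.17
```

Run:
```python
from cell import bot
import cv2
s=bot.observe();print(s['time'],s['tcp_pos'],s['tcp_rot'],s['contact_force'],s['torque'],s['finger_gap'])
cv2.imwrite("pics/w10.png",bot.grab_frame("wrist"))
```

```text
11.1667 [ 0.47157786 -0.00244674  0.07907611] [-1.53400622 -0.01433171 -0.49936225] [ 0.0115469  -1.13894874  0.94086109] [-0.20213471  0.13914396 -0.00116784] 0.1701429785175224
```

View pics/w10.png

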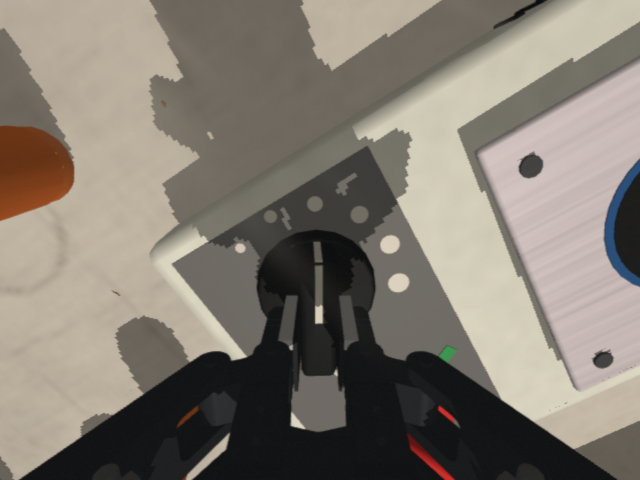

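Gripped (gap 14.5 mm). Turning clockwise by 30°.

{"op": "carry_out", "data": {"fingers": [-1,-1,-1,-1,-1,-1,-1], "translation": [[0,0,0],[0,0,0],[0,0,0],[0,0,0],[0,0,0],[0,0,0],[0,0,0]], "twist": [-6,-6,-6,-6,-4,0,0]}}

```text
time: 11.8
tcp_pos: [0.4707, -0.0035, 0.0791]
tcp_rot: [-1.536, -0.015, -1.01]
contact_force: [-0.4, -0.5, -0.4]
finger_gap: 0.173
```

Run:
```python
from cell import bot
import cv2
s=bot.observe();print(s['time'],s['tcp_pos'],s['tcp_rot'],s['contact_force'],s['torque'],s['finger_gap'])
cv2.imwrite("pics/w11.png",bot.grab_frame("wrist"))
```

```text
11.8 [ 0.47068643 -0.00354395  0.07907427] [-1.536445   -0.01494433 -1.01012678] [-0.40587668 -0.53852944 -0.426409  ] [-0.18710632  0.15270007 -0.02694408] 0.1734541312832876
```

View pics/w11.png

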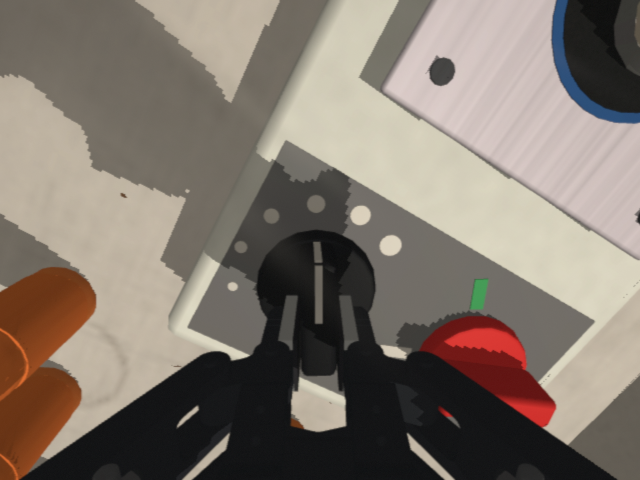

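The pointer now faces the fourth dot at (316,204), with three dots to its left and two to its right. Releasing and lifting.

{"op": "carry_out", "data": {"fingers": [-0.4,-0.2,0.2,0.2,0.2,0.2,0.2], "translation": [[0,0,0],[0,0,0],[0,0,0],[0,0,0],[0,0,1.5],[0,0,3],[0,0,3]], "twist": [0,0,0,0,0,0,0]}}

```text
time: 12.43
tcp_pos: [0.468, -0.0024, 0.1518]
tcp_rot: [-1.544, -0.008, -1.002]
contact_force: [1.3, -0.5, -0.0]
finger_gap: 0.598
```

{"op": "carry_out", "data": {"fingers": [0.2,0.2,0.2,0.2,0.2,0.2,0.2,0.2], "translation": [[2,0,2],[2,0.1,0],[2,0.1,0],[2,0.1,0],[1.2,0.1,0],[0.5,0,0],[0,0,0],[0,0,0]], "twist": [7,7,7,7,7,7,7,7]}}

```text
time: 13.1
tcp_pos: [0.5712, -0.0001, 0.1813]
tcp_rot: [-1.539, -0.02, 0.001]
contact_force: [-0.1, -0.4, 0.4]
finger_gap: 0.603
```

Run:
```python
from cell import bot
import cv2
s=bot.observe();print(s['time'],s['tcp_pos'],s['tcp_rot'],s['contact_force'],s['torque'],s['finger_gap'],s['joints'])
cv2.imwrite("pics/w12.png",bot.grab_frame("wrist"))
```

```text
13.1 [ 5.71213769e-01 -7.99585866e-05  1.81318152e-01] [-1.53886303e+00 -2.04095699e-02  5.88204156e-04] [-0.14197288 -0.36229724  0.42119126] [0.01876017 0.00910554 0.00654545] 0.6026868530142058 [ 0.42982879  0.81291359 -0.88722949  1.7826437   0.76455361  0.8989718
  0.78095262]
```

View pics/w12.png

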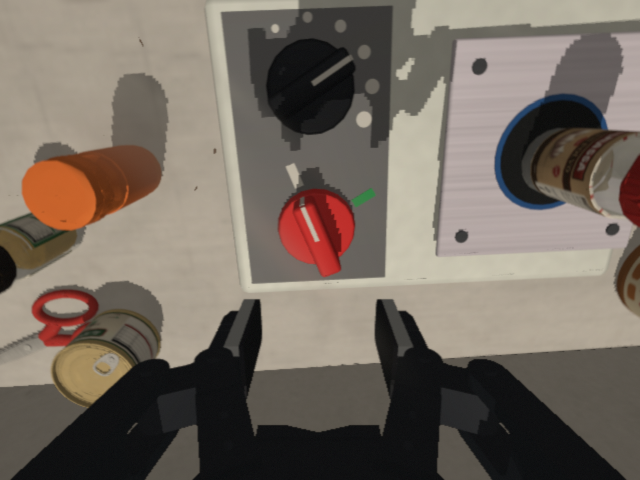

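Run:
```python
import cv2
f=cv2.imread("pics/w12.png")
cv2.imwrite("pics/w12d.png",cv2.resize(f[0:290,205:405],None,fx=2,fy=2,interpolation=cv2.INTER_CUBIC))
from cell import bot
from h import *
np.set_printoptions(precision=4,suppress=True)
c=bot.camera_params("wrist")
g=lambda u,v,z:onz(c,u,v,z)[:2]
ang=lambda d:np.degrees(np.arctan2(d[1],d[0]))
print('blk',ang(g(352,58,.093)-g(313,84,.093)))
print('red',ang(g(302,206,.093)-g(315,240,.093)))
ax=g(316,227,.066);print('skirt',ax,'white',ang(g(293,178,.056)-ax),'green',ang(g(363,197,.056)-ax),ang(g(374,190,.056)-g(352,203,.056)))
P=np.array([g(u,v,.056) for u,v in [(275,29),(308,17),(341,26),(364,51),(372,86),(364,119)]])
for p in P: print(p,ang(p-[.4704,-.0014]))
```

```text
blk 121.70126138746453
red -160.1355520289582
skirt [0.5673 0.0021] white -154.2388132704315 green 119.81708789406825 121.56225415709307
[ 0.4341 -0.025 ] -146.95539309359876
[ 0.427  -0.0033] -177.44087364667925
[0.4319 0.0183] 152.86137246069322
[0.4463 0.0343] 123.9849068878877
[0.4679 0.0409] 93.35596488805554
[0.4896 0.0364] 63.09050918179048
```

View pics/w12d.png

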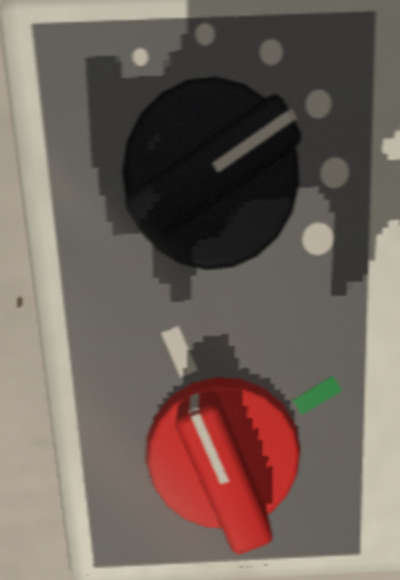

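The black dial is confirmed at step 4 (121.7° against dot 4 at 122.4°). On to the red dial.

{"op": "carry_out", "data": {"fingers": [0.2,0.2,0.2,0.2,0.2,0.2,0.2,0.2], "translation": [[-0.1,0.2,-1.5],[-0.1,0.1,-2],[0,0,-2],[0,0,-1.5],[0,0,-1],[0,0,0],[0,0,0],[0,0,0]], "twist": [7,7,7,0,0,0,0,0]}}

```text
time: 13.82
tcp_pos: [0.5693, 0.0012, 0.0986]
tcp_rot: [-1.538, -0.022, 0.364]
contact_force: [0.6, 0.4, -0.4]
finger_gap: 0.601
```

{"op": "carry_out", "data": {"fingers": [0.2,0.2,0.2,0.2,0.2], "translation": [[0,0.1,-1],[0,0,-0.9],[0,0,0],[0,0,0],[0,0,0]], "twist": [1,0,0,0,0]}}

```text
time: 14.23
tcp_pos: [0.5711, 0.0028, 0.0805]
tcp_rot: [-1.54, -0.027, 0.381]
contact_force: [-0.2, 0.8, -0.1]
finger_gap: 0.6
```

Run:
```python
from cell import bot
import cv2
s=bot.observe();print(s['time'],s['tcp_pos'],s['tcp_rot'],s['contact_force'],s['torque'],s['finger_gap'],s['joints'])
cv2.imwrite("pics/w13.png",bot.grab_frame("wrist"))
```

```text
14.2333 [0.57113089 0.00282204 0.08051964] [-1.53981114 -0.02659517  0.38144261] [-0.16685173  0.75346429 -0.0946333 ] [-0.02504194  0.02011005 -0.04627683] 0.5995907039605033 [ 0.40917025  0.97916313 -0.86306441  1.83940472  0.99739287  0.79946034
  0.97557026]
```

View pics/w13.png

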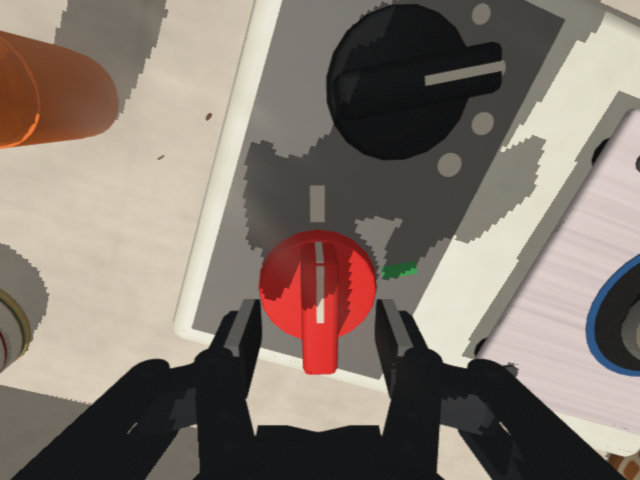

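Red bar centred (u≈319) and in line with the fingers. Gripping.

{"op": "carry_out", "data": {"fingers": [0,-0.2,-0.4,-0.6,-0.8,-1,-1,-1], "translation": [[-0.1,0,-0.2],[0,0,0],[0,0,0],[0,0,0],[0,0,0],[0,0,0],[0,0,0],[0,0,0]], "twist": [0,0,0,0,0,0,0,0]}}

```text
time: 14.95
tcp_pos: [0.5705, 0.0032, 0.0794]
tcp_rot: [-1.54, -0.028, 0.382]
contact_force: [0.5, 1.6, 0.5]
finger_gap: 0.172
```

{"op": "carry_out", "data": {"fingers": [-1,-1,-1,-1,-1,-1,-1,-1], "translation": [[0,0,0],[0,0,0],[0,0,0],[0,0,0],[0,0,0],[0,0,0],[0,0,0],[0,0,0]], "twist": [0,-5,-6,-6,-6,-6,-6,0]}}

```text
time: 15.62
tcp_pos: [0.5707, 0.0021, 0.0794]
tcp_rot: [-1.541, -0.029, -0.259]
contact_force: [0.5, 0.8, -2.0]
finger_gap: 0.174
```

{"op": "carry_out", "data": {"fingers": [-1,-1,-1,-1,-1,-1,-1,-1], "translation": [[0,0,0],[0,0,0],[0,0,0],[0,0,0],[0,0,0],[0,0,0],[0,0,0],[0,0,0]], "twist": [-6,-6,-6,-6,-6,-5,0,0]}}

```text
time: 16.28
tcp_pos: [0.5702, 0.0013, 0.0793]
tcp_rot: [-1.543, -0.029, -0.873]
contact_force: [-0.2, -0.5, -0.6]
finger_gap: 0.175
```

{"op": "carry_out", "data": {"fingers": [-1,-1,-1,-1], "translation": [[0,0,0],[0,0,0],[0,0,0],[0,0,0]], "twist": [-5,-3,0,0]}}

```text
time: 16.62
tcp_pos: [0.5701, 0.0011, 0.0793]
tcp_rot: [-1.544, -0.028, -1.003]
contact_force: [-1.0, -1.1, -0.0]
finger_gap: 0.177
```

Run:
```python
from cell import bot
import cv2
s=bot.observe();print(s['time'],s['tcp_pos'],s['tcp_rot'],s['contact_force'],s['torque'],s['finger_gap'])
f=bot.grab_frame("wrist")
cv2.imwrite("pics/w14.png",f)
```

```text
16.6167 [0.57005137 0.00111654 0.0793426 ] [-1.54370812 -0.02754795 -1.00275963] [-0.98454045 -1.11360298 -0.02558719] [-0.07760608  0.13575603 -0.05606725] 0.1767613855272319
```

View pics/w14.png

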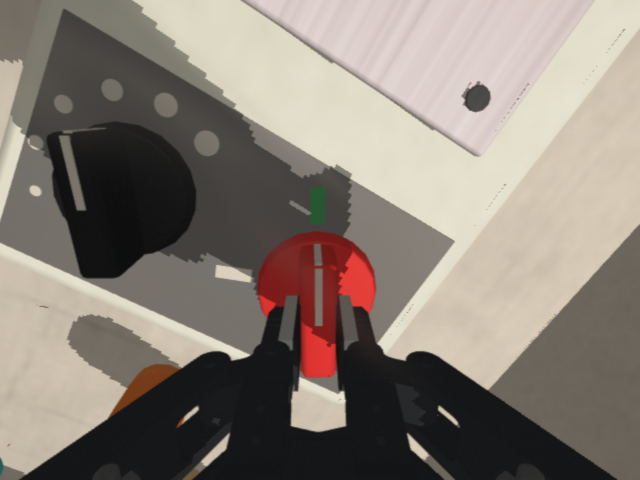

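Pointer line (318,245–325) points at the green mark (317,204). Turning 1° more, then a gentle release and retreat.

{"op": "carry_out", "data": {"fingers": [-1,-1,-0.5,-0.4,-0.2,0,0.2,0.2], "translation": [[0,0,0],[0,0,0],[0,0,0],[0,0,0],[0,0,0],[0,0,0],[0,0,0],[0,0,0]], "twist": [-1,0,0,0,0,0,0,0]}}

```text
time: 17.33
tcp_pos: [0.5703, 0.0018, 0.0793]
tcp_rot: [-1.542, -0.026, -1.016]
contact_force: [0.5, 0.6, 0.1]
finger_gap: 0.597
```

{"op": "carry_out", "data": {"fingers": [0.2,0.2,0.2,0.2,0.2,0.2,0.2,0.2], "translation": [[0,0,1.5],[0,0,3],[0,0,3],[0,0,3],[-0.5,-1.5,2],[-1,-2,0],[0,0,0],[0,0,0]], "twist": [0,0,0,0,0,0,0,0]}}

```text
time: 18.0
tcp_pos: [0.5534, -0.0323, 0.2097]
tcp_rot: [-1.543, -0.024, -1.011]
contact_force: [0.6, -0.1, 0.2]
finger_gap: 0.602
```

Run:
```python
from cell import bot
import cv2
s=bot.observe();print(s['time'],s['tcp_pos'],s['tcp_rot'],s['contact_force'],s['torque'],s['finger_gap'])
f=bot.grab_frame("wrist")
cv2.imwrite("pics/w15.png",f)
cv2.imwrite("pics/s15.png",bot.grab_frame("side"))
```

```text
18.0 [ 0.55341779 -0.03227964  0.20971315] [-1.54277601 -0.02445056 -1.01083914] [ 0.64561173 -0.07999457  0.20716427] [0.03282402 0.03702345 0.0053545 ] 0.6023250044634539
```

View pics/w15.png

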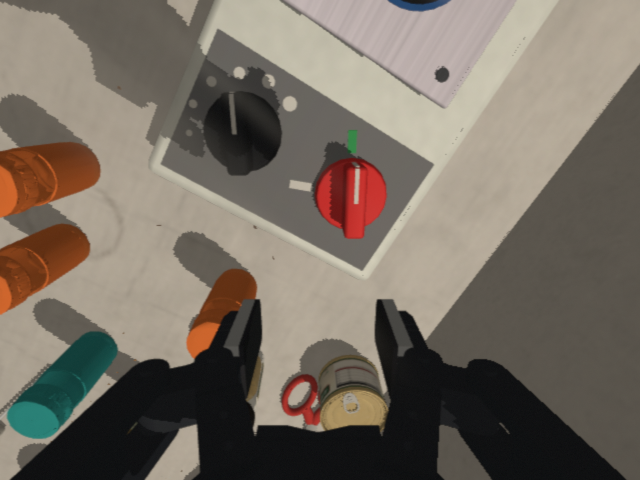

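View pics/s15.png

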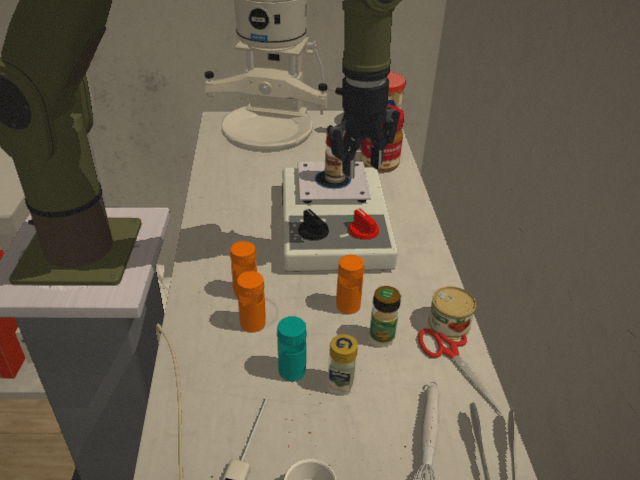

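Run:
```python
import cv2
f=cv2.imread("pics/w15.png")
cv2.imwrite("pics/w15d.png",cv2.resize(f[40:260,170:420],None,fx=2.5,fy=2.5,interpolation=cv2.INTER_CUBIC))
f=cv2.imread("pics/s15.png")
cv2.imwrite("pics/s15d.png",cv2.resize(f[120:260,270:400],None,fx=4,fy=4,interpolation=cv2.INTER_CUBIC))
```

```text
(no output)
```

View pics/w15d.png

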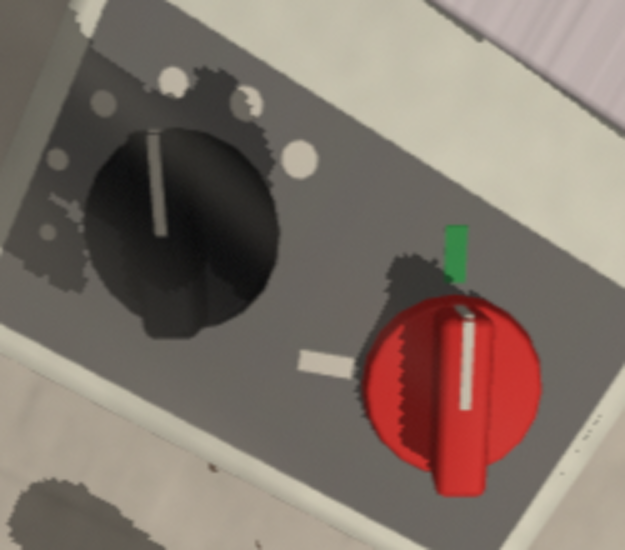

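View pics/s15d.png

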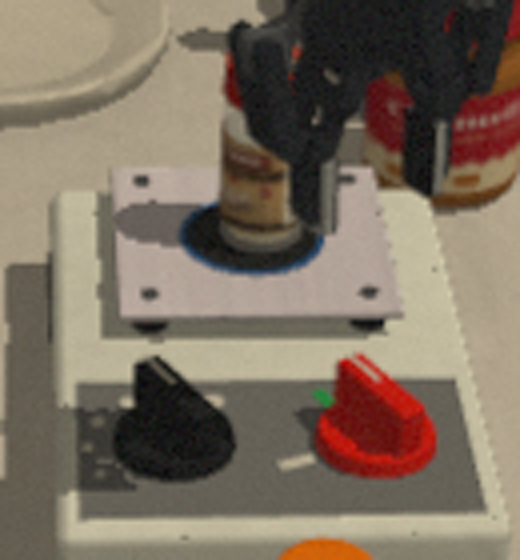

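Run:
```python
from cell import bot
from h import *
c=bot.camera_params("wrist")
g=lambda u,v,z:onz(c,170+u/2.5,40+v/2.5,z)[:2]
ang=lambda d:np.degrees(np.arctan2(d[1],d[0]))
print('blk',ang(g(153,135,.093)-g(162,235,.093)))
print('red',ang(g(468,312,.093)-g(465,408,.093)))
print('green',ang(g(456,254,.056)-[.5695,.003]),ang(g(456,226,.056)-g(456,282,.056)), 'white',ang(g(326,364,.056)-[.5695,.003]))
```

```text
blk 122.79768590062729
red 122.50100224576379
green 122.71747724736623 124.04831293592899 white -157.71123578688656
```

{"op": "carry_out", "data": {"fingers": [0.2,0.2,0.2,0.2], "translation": [[-1,-3,1],[-1,-3,1],[-0.5,-1.5,0],[0,0,0]], "twist": [0,0,0,0]}}

```text
time: 18.43
tcp_pos: [0.5272, -0.1034, 0.2268]
tcp_rot: [-1.546, -0.018, -1.0]
contact_force: [0.0, -0.4, 0.4]
finger_gap: 0.602
```

Run:
```python
from cell import bot
import cv2
cv2.imwrite("pics/c16.png",bot.grab_frame("scene"))
```

```text
(no output)
```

View pics/c16.png

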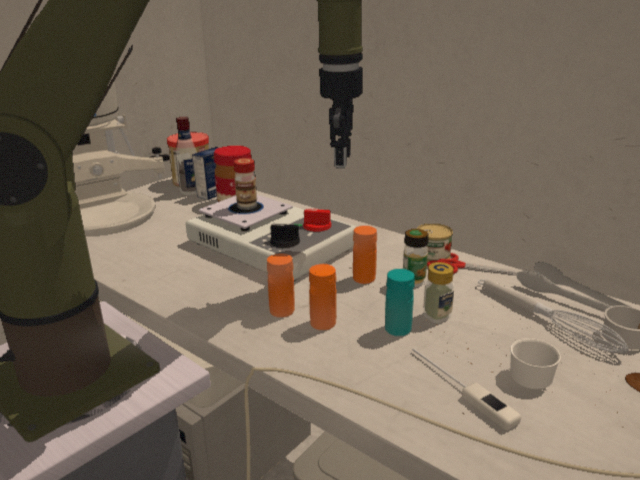

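The scene view shows the red-capped jar upright on the pad at (245,187), and every other jar standing where it was. The gripper is clear of everything, so I'm handing in.

Run:
```python
from cell import bot
print(bot.hand_in())
```

```text
the job is handed in; nothing more can be done
None
```

The job is done in the order asked and was handed in at about 18.5 s. I stood the red-capped jar on the round pad, clicked the black dial from step 3 to step 4, then turned the red timer clockwise to the green mark.

**Last checks:**
- **Jar:** it stands upright within the blue rim in the side and scene views.
- **Black dial:** its pointer reads about 122.8°, and the fourth dot is at about 122.4°.
- **Red dial:** its pointer reads about 122.5°, and the green mark is at 121–124° depending on how I measured it.
- **Other jars:** the two bystanders and the orange and turquoise look-alikes stand where they were.
- **Gripper:** it was clear of everything at hand-in.

**Small disagreements:**
- The cameras differed by up to about 5 mm on the pad and jar positions, within the pad's margin of about 13 mm.
- The tool drifted to a tilt of up to about 2° during the work. The jar still came to rest upright.
- The force reading showed no clear touchdown on the pad, so I judged contact from the height no longer changing.

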